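# Restock the oil filter lane, oldest first

### The job

Restock the lane of orange oil filters so that the oldest is used first: first pull the old orange filter (white dot on top) that stands towards the back of its lane forward to the red front stop, and only then take the new orange filter (green dot on top) from the bench and set it in the same lane close up behind the old one. Leave both standing upright on the lane floor, set down and not dropped, and leave the blue filter, the black filter and the yellow bottle where they are.

Things in the scene. Friction and masses are not known exactly. Their poses are not given: they have to be found in the camera images.
- rack: fixed two-lane stock tray, 270 mm (x) by 223 mm (y); origin: centre of underside. Lanes run along x; front is -x (robot side). Floor top z = 8 mm. Lane centres y = +62.5 and -62.5 mm, each 90 mm wide between steel rails (outer 4 mm thick, middle divider 35 mm), tops z = 22 mm. Red front stop, same height, inner face x = -129 mm: a filter touching it has its centre at x = -98 mm. Back end open
- old_filter: the old stock: orange canister oil filter, plain upright cylinder 62 mm in diameter, 80 mm high, top edge bevelled, about 0.3 kg; origin at the centre of its underside, z up. White dot on top. Starts towards the back of one of the two lanes (either one)
- new_filter: the new stock: orange canister oil filter, plain upright cylinder 62 mm in diameter, 80 mm high, top edge bevelled, about 0.3 kg; origin at the centre of its underside, z up. Green dot on top. Starts on the bench (z = 0) to the right of the tray, at one of three places it shares with the black filter and the bottle
- blue_filter: bystander: blue canister oil filter, plain upright cylinder 62 mm in diameter, 80 mm high, top edge bevelled, about 0.3 kg; origin at the centre of its underside, z up. White dot on top. Stands towards the back of the lane that the old orange filter is not in
- black_filter: bystander: black canister oil filter, plain upright cylinder 62 mm in diameter, 80 mm high, top edge bevelled, about 0.3 kg; origin at the centre of its underside, z up. Green dot on top. Stands on the bench
- bottle: bystander: yellow bottle with a red cap, 56 mm in diameter and 120 mm high, standing on the bench; origin at the centre of its underside
Not all that is in view belongs to the job. What is shaped like the new_filter but turquoise is not meant.

How it is judged:
By the outcome, as a careful person would: the job done as asked, in the order asked, and still so for the second after the job is handed in, with the robot touching nothing.
It also fails if it takes over 59 s, if anything falls off the work surface, if the arm or the gripper's body presses on something with over 40 N, if the wrist force passes 120 N, or if a joint passes its speed limit or range.

### The arm

A 6-joint arm with a two-finger parallel gripper is mounted at the origin on the work surface. World frame = base frame: x ahead of the robot, y to its left, z up, the work surface at z = 0. Lengths are in m, angles in rad, forces in N, time in s.
With the tool pointing down it reaches from about 0.3 to 0.775 m from the base axis. Payload 14.6 kg.
Tool frame: the origin (TCP) lies midway between the tips of the shut fingers; the grasp point (between the pads) lies 19 mm behind it; y points along the fingers, x is the direction in which the jaws open and shut, and the axes are right-handed (so a half turn about y gives the same grasp; the last joint's range is limited). The gripper opens to 94 mm and grips with 3 to 60 N. Pads are 16 mm wide; open, the fingers measure 119 mm over their backs; the gripper's body (75 mm by 177 mm) begins 78 mm behind the grasp point.
Start: joints at [1.215, 0.3, 1.521, -0, 1.321, -0.067], TCP at [0.157, 0.527, 0.205] pointing down, gripper open.
Joint ranges: [-3.03, 3.03], [-0.79, 2.21], [0.23, 2.52], [-1.04, 4.18], [0, 3.07], [-2.55, 2.55]. Speed limits (rad/s): [2.22, 2.22, 2.57, 3.14, 3.14, 3.14].

### API

Orientations are given as a rotation vector (axis times angle).
In Python, from bench import arm gives the robot as it stands.
- The arm moves only by the tool jog_arm, never from a script. Its arguments are lists of equal length, an entry for each row: "travel": the shift along the tool's x, y, z in m, a list of three; "dr": the turn, a rotation vector about the tool's x, y, z in rad, a list of three; "hand": the opening, from -1 (shut) to 1 (fully open), so that 0 is half open. In form: {"travel": [[dx, dy, dz], ...], "dr": [[rx, ry, rz], ...], "hand": [hand, ...]}. A call has 1 to 12 rows; each row shifts and turns the commanded pose from where the row before left it, along the tool's axes as they then stand; what a row does not reach is not made up. A row lasts 1/12 s, in which the tool goes at most 41.7 mm and 7.16 degrees, less where a joint would pass 70% of its speed; a pose out of reach is approached as far as the arm can. A call is refused whole if a number of a shift passes 0.0417 or a number of a turn 0.125, either way. A call with a gripper value outside its range is refused whole. The fingers move at their own pace and stop on an object; "squeeze" is the grip in N (left out, the last holds). Time passes only in rows, so rows that do not move let the fingers close. It gives the time, the measured TCP pose, the force and the opening at its end, in the units of the state.
- arm.read_state(): the state, without advancing time (a new reading comes with each control period).
- arm.read_camera(name): name is "side" or "top" or "wrist"; returns (picture, depth): 384x512x3 uint8, blue, green, red; 384x512 float32, m along the optical axis (not along the pixel's ray), 0 where there is no reading.
- arm.get_calibration(name): a dict with "intrinsics" (3x3 intrinsics, pixels), "R" (3x3) and "t" (3): a world point X has camera coordinates R X + t. Camera axes: x right, y down, z forward; pixel columns grow to the right and rows downward; lengths in m; the calibration is good to about 2 mm. A picture is of the moment at which its call begins: read the wrist's pose just before it. get_calibration takes no time and is no camera call; for the wrist camera it gives the pose at the moment of the call.
- arm.hand_in(): hands the job in, once; it reports no verdict.
The state is a dict: "time_s": time; "joints": joint angles; "qvel": joint speeds; "joint_efforts": joint torques, N m; "tcp_pos": TCP position; "ee_rot": TCP orientation; "wrist_force": force on the tool from outside, world axes, zero at the start; "moment": the same for the moment, N m; "opening": opening from 0.0 (shut) to 1.0 (fully open).
Only numpy, scipy, OpenCV 4.12 (cv2) and the standard library are available. Lean on these libraries where they do the work, as an engineer would, in place of code of your own. Each camera call takes 0.05 s, during which the arm holds its last target.

## Working session

There is one attempt and no reset: what is moved stays moved. The work goes in short steps, Python scripts to look and compute and a tool call to move; the robot and the scene stay as the last step left them, time stands still between calls to the robot, and variables do not carry over. Pictures are saved under pics/ and viewed, and the job is handed in when it is done.

Besides the shell and the picture viewer there is one more tool, called after "Emit:" by a JSON object that holds its "method" and its "body". jog_arm: Moves the arm, as the interface text tells. Its arguments: {"type":"object","properties":{"travel":{"type":"array"},"dr":{"type":"array"},"hand":{"type":"array"},"squeeze":{"type":"number"}},"required":["travel","dr","hand"]}

```bash
ls; mkdir -p pics; python3 - <<'E'
from bench import arm
import cv2,numpy as np
s=arm.read_state();print(s)
for n in ("top","side"):
    p,d=arm.read_camera(n);cv2.imwrite(f"pics/{n}0.png",p);np.savez(f"pics/{n}0.npz",p=p,d=d)
    print(n,arm.get_calibration(n))
print(arm.read_state()["time_s"])
E
```

```text
pics
{'time_s': 0.0, 'joints': array([ 1.21541177e+00,  3.00476014e-01,  1.52158650e+00,  1.32916910e-05,
        1.32070426e+00, -6.66037205e-02]), 'qvel': array([ 0.00130088, -0.00062805, -0.00085762,  0.00092158, -0.00091866,
       -0.00083088]), 'joint_efforts': array([-4.76944206e-04, -5.31806731e+01, -3.52735698e+01,  7.07880151e-02,
        2.44071818e-02, -8.89574630e-05]), 'tcp_pos': array([0.15653958, 0.5269747 , 0.20488135]), 'ee_rot': array([-1.3327271 , -0.99314558,  0.99479557]), 'wrist_force': array([ 0.18578941, -0.08015475,  0.20500273]), 'moment': array([-0.00667635,  0.05860085, -0.03406037]), 'opening': 1.0009727236709878}
top {'intrinsics': array([[356.11247144,   0.        , 257.86657207],
       [  0.        , 356.11247144, 192.39986026],
       [  0.        ,   0.        ,   1.        ]]), 'R': array([[-0.00355986, -0.99980993, -0.01916865],
       [-0.99620749,  0.0052122 , -0.08685316],
       [ 0.08693656,  0.01878676, -0.99603669]]), 't': array([-0.07076638,  0.56067187,  0.91903296])}
side {'intrinsics': array([[368.25497404,   0.        , 256.29089358],
       [  0.        , 368.25497404, 183.44615509],
       [  0.        ,   0.        ,   1.        ]]), 'R': array([[ 0.8286335 , -0.55978699,  0.00224797],
       [-0.29467973, -0.43961157, -0.84847247],
       [ 0.47595208,  0.70241028, -0.52923474]]), 't': array([-0.50068932,  0.17097399,  0.56915149])}
0.1
```

View pics/top0.png

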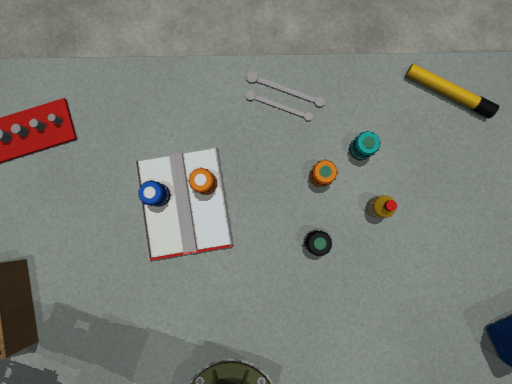

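View pics/side0.png

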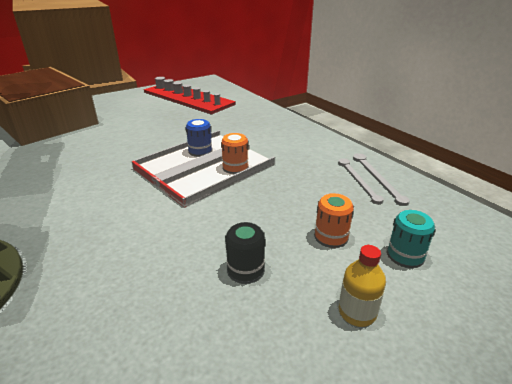

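Candidates (top view): old = orange with white dot (202,181). The blue one, also with a white dot, is at (152,193) and is a bystander. New = orange with green dot (324,173). Not meant: black with green dot (319,242), turquoise (367,144), bottle (385,206). The front of the tray is the red edge at the bottom, from (151,259) to (231,246).

```bash
cat > h.py <<'E'
import cv2,numpy as np
from bench import arm
def ray(n,uv,z,cal=None):
    c=cal or arm.get_calibration(n);K,R,t=c["intrinsics"],c["R"],c["t"]
    uv=np.atleast_2d(np.array(uv,float))
    d=(R.T@np.linalg.inv(K)@np.c_[uv,np.ones(len(uv))].T).T
    o=-R.T@t
    return o+d*((z-o[2])/d[:,2])[:,None]
def mask(p,name):
    h=cv2.cvtColor(p,cv2.COLOR_BGR2HSV);H,S,V=[h[...,i].astype(int) for i in range(3)]
    return {"white":(S<40)&(V>185),"green":(H>60)&(H<90)&(S>60),"orange":(H>4)&(H<20)&(S>150)&(V>110),
      "red":((H<5)|(H>174))&(S>150)}[name].astype(np.uint8)
def comps(m,roi,amin=20):
    x0,y0,x1,y1=roi;z=np.zeros_like(m);z[y0:y1,x0:x1]=m[y0:y1,x0:x1]
    n,l,s,c=cv2.connectedComponentsWithStats(z)
    return [(s[i].tolist(),c[i].round(1).tolist(),l==i) for i in range(1,n) if s[i][4]>=amin]
E
python3 - <<'E'
from h import *
a=np.load("pics/top0.npz");p,d=a["p"],a["d"]
b=np.load("pics/side0.npz");ps=b["p"]
for nm,img,n,roi,col,z in [("old","t","top",(190,170,215,192),"white",.088),("blue","t","top",(138,180,163,203),"white",.088),
  ("new","t","top",(312,160,337,187),"green",.08),("black","t","top",(305,230,333,256),"green",.08),("turq","t","top",(355,130,380,155),"green",.08),
  ("new","s","side",(315,192,355,212),"green",.08),("old","s","side",(220,130,250,143),"white",.088),("blue","s","side",(186,117,213,127),"white",.088)]:
    I=p if img=="t" else ps
    for s,c,_ in comps(mask(I,col),roi,12): print(nm,n,s,c,ray(n,c,z).round(4)[0], d[int(c[1]),int(c[0])] if img=="t" else "")
# tray: red stop & white floors & box
m=mask(p,"red");cc=comps(m,(140,235,240,265),20)
for s,c,l in cc:
    pts=np.argwhere(l)[:,::-1];print("red",s,ray("top",c,.022).round(4),cv2.minAreaRect(pts.astype(np.float32)))
m=mask(p,"white")
for s,c,l in comps(m,(130,140,240,265),100):
    r=cv2.minAreaRect(np.argwhere(l)[:,::-1].astype(np.float32));print("floor",s,r);print(ray("top",cv2.boxPoints(r),.008).round(4))
cv2.imwrite("pics/crop0.png",cv2.resize(p[120:270,125:405],None,fx=2.8,fy=2.8,interpolation=cv2.INTER_CUBIC))
E
```

```text
old top [195, 174, 11, 11, 99] [199.8, 179.1] [0.5886 0.0696 0.088 ] 0.884641
blue top [144, 187, 11, 11, 94] [149.1, 192.0] [0.5572 0.1954 0.088 ] 0.8819481
new top [320, 166, 11, 11, 92] [325.3, 171.1] [ 0.6079 -0.2426  0.08  ] 0.88940686
black top [314, 237, 13, 13, 137] [319.8, 243.1] [ 0.43   -0.2256  0.08  ] 0.8712905
turq top [355, 131, 25, 24, 504] [366.7, 143.2] [ 0.6777 -0.3473  0.08  ] 0.89042014
new side [328, 197, 16, 9, 109] [335.6, 201.1] [ 0.6075 -0.2431  0.08  ] 
old side [220, 130, 30, 13, 148] [235.0, 132.9] [0.6022 0.0872 0.088 ] 
old side [228, 135, 13, 5, 50] [233.9, 137.0] [0.5881 0.069  0.088 ] 
blue side [186, 117, 27, 10, 85] [201.8, 118.9] [0.5766 0.2088 0.088 ] 
blue side [192, 120, 12, 5, 41] [197.3, 122.3] [0.557 0.195 0.088] 
red [196, 245, 36, 8, 75] [[0.4142 0.0445 0.022 ]] ((213.4486083984375, 248.20457458496094), (2.0989294052124023, 35.681800842285156), 80.13418579101562)
red [150, 253, 34, 7, 72] [[0.394  0.1677 0.022 ]] ((166.43394470214844, 256.1201477050781), (2.0989294052124023, 33.36869812011719), 80.13418579101562)
floor [184, 149, 34, 29, 5
[... 191 characters left out ...]
186 0.008 ]]
floor [139, 157, 34, 29, 685] ((155.34841918945312, 172.82273864746094), (29.02528190612793, 30.212007522583008), 81.46923065185547)
[[0.6503 0.2534 0.008 ]
 [0.6621 0.1716 0.008 ]
 [0.5832 0.1585 0.008 ]
 [0.5715 0.2396 0.008 ]]
floor [189, 184, 40, 65, 1611] ((208.838134765625, 214.94796752929688), (63.255794525146484, 31.627897262573242), 81.25383758544922)
[[0.5798 0.115  0.008 ]
 [0.5924 0.0303 0.008 ]
 [0.4248 0.0037 0.008 ]
 [0.4123 0.087  0.008 ]]
floor [145, 196, 37, 61, 1415] ((163.0255126953125, 225.92214965820312), (56.27468490600586, 30.6286678314209), 81.57302856445312)
[[0.5418 0.2357 0.008 ]
 [0.5536 0.1536 0.008 ]
 [0.4047 0.129  0.008 ]
 [0.393  0.2099 0.008 ]]
```

View pics/crop0.png

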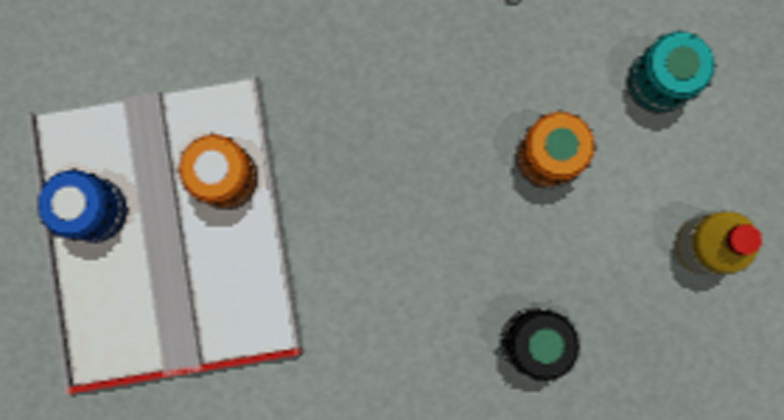

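The crop confirms the choice: the orange filter with the white dot is in the right lane, and the orange one with the green dot is on the bench. Next, the tool axes and the distances to travel.

```bash
cat >> h.py <<'E'
from scipy.spatial.transform import Rotation as Ro
ex=np.array([.9872,.1593,0]);ey=np.array([-.1593,.9872,0])
C=-.0213; STOP=.450
def lane(p): p=np.array(p);return (p[...,:3]@np.array([ex,ey]).T)
def world(a,l,z): return ex*a+ey*l+np.array([0,0,z])
def delta(tgt,s=None):
    s=s or arm.read_state();return (Ro.from_rotvec(s["ee_rot"]).inv().apply(np.array(tgt)-s["tcp_pos"])).round(4)
E
python3 - <<'E'
from h import *
s=arm.read_state();R=Ro.from_rotvec(s["ee_rot"]).as_matrix();print(R.round(3),s["tcp_pos"])
for jaw in (ey,-ey):
    T=np.c_[jaw,[0,0,-1],np.cross(jaw,[0,0,-1])]
    print((Ro.from_matrix(R).inv()*Ro.from_matrix(T)).as_rotvec().round(4))
print(lane([.5885,.0695,0]),lane([.6077,-.2428,0]), world(*lane([.5885,.0695,0]),.2)-s["tcp_pos"], world(.45,C,0),np.linalg.norm(world(.515,C,0)))
E
```

```text
[[ 0.285 -0.    -0.959]
 [ 0.959 -0.001  0.285]
 [-0.001 -1.     0.   ]] [0.15655786 0.52700415 0.20495329]
[-3.000e-04 -4.487e-01 -1.000e-03]
[ 1.4000e-03  2.6928e+00 -4.0000e-04]
[ 0.59203855 -0.02513765] [ 0.5612434  -0.33649877] [ 0.43190702 -0.4575083  -0.00495329] [0.44763309 0.05065764 0.        ] 0.515424909130872
```

Emit:
{"method": "jog_arm", "body": {"travel": [[0, 0, 0], [0, 0, 0], [0, 0, 0], [0, 0, 0], [-0.029, 0, -0.0196], [-0.029, 0, -0.0196], [-0.029, 0, -0.0196], [-0.029, 0, -0.0196], [-0.029, 0, -0.0196], [-0.029, 0, -0.0196], [-0.029, 0, -0.0196], [-0.029, 0, -0.0196]], "dr": [[0, -0.112, 0], [0, -0.112, 0], [0, -0.112, 0], [0, -0.112, 0], [0, 0, 0], [0, 0, 0], [0, 0, 0], [0, 0, 0], [0, 0, 0], [0, 0, 0], [0, 0, 0], [0, 0, 0]], "hand": [1, 1, 1, 1, 1, 1, 1, 1, 1, 1, 1, 1], "squeeze": 12}}

```text
time_s: 1.1
tcp_pos: [0.349, 0.3215, 0.2054]
ee_rot: [-1.13, -1.325, 1.326]
wrist_force: [-0.4, 0.9, -0.4]
opening: 1.0
```

Emit:
{"method": "jog_arm", "body": {"travel": [[-0.029, 0, -0.0196], [-0.029, 0, -0.0196], [-0.029, 0, -0.0196], [-0.029, 0, -0.0196], [-0.029, 0, -0.0196], [-0.029, 0, -0.0196], [-0.029, 0, -0.0196], [-0.029, 0, -0.0196], [-0.029, 0, -0.0196], [-0.029, 0, -0.0196], [0, 0, 0]], "dr": [[0, 0, 0], [0, 0, 0], [0, 0, 0], [0, 0, 0], [0, 0, 0], [0, 0, 0], [0, 0, 0], [0, 0, 0], [0, 0, 0], [0, 0, 0], [0, 0, 0]], "hand": [1, 1, 1, 1, 1, 1, 1, 1, 1, 1, 1]}}

```text
time_s: 2.02
tcp_pos: [0.5901, 0.0636, 0.2044]
ee_rot: [-1.132, -1.322, 1.324]
wrist_force: [-0.4, 0.5, -1.2]
opening: 0.999
```

```bash
python3 - <<'E'
from h import *
s=arm.read_state();T=np.c_[ey,[0,0,-1],-ex];print(s["time_s"],lane(s["tcp_pos"]),s["tcp_pos"])
print((Ro.from_rotvec(s["ee_rot"]).inv()*Ro.from_matrix(T)).as_rotvec().round(4),delta(world(.592,-.0251,.04)))
c=arm.get_calibration("wrist");p,d=arm.read_camera("wrist");cv2.imwrite("pics/w1.png",p)
for col,z in(("white",.088),):
  for q in comps(mask(p,col),(0,0,512,384),40): print(q[0],q[1],lane(ray("wrist",q[1],z,c))[0].round(4))
E
```

```text
2.0167 [ 0.59267189 -0.03126397] [0.59010125 0.06355264 0.20436672]
[-0.0009 -0.0045 -0.0006] [0.0063 0.1644 0.0006]
[0, 0, 161, 284, 33428] [80.4, 137.7] [ 0.5456 -0.2021]
[381, 0, 131, 294, 22682] [462.0, 158.9] [0.5678 0.1754]
[304, 13, 36, 41, 1268] [320.6, 31.7] [0.4521 0.028 ]
[218, 14, 5, 66, 199] [220.2, 45.3] [ 0.463  -0.0624]
[349, 15, 65, 127, 6004] [380.8, 68.4] [0.483  0.0853]
[224, 17, 30, 66, 1552] [237.1, 45.7] [ 0.4633 -0.0471]
[247, 16, 56, 101, 2619] [272.7, 59.0] [ 0.4746 -0.0147]
[427, 84, 17, 11, 68] [435.3, 88.6] [0.5009 0.1383]
[155, 135, 237, 160, 19525] [273.8, 231.3] [ 0.6453 -0.0113]
[227, 136, 22, 38, 335] [234.7, 151.7] [ 0.5599 -0.0512]
[375, 158, 30, 29, 691] [389.5, 172.0] [0.581  0.1046]
[38, 166, 9, 11, 51] [42.5, 170.7] [ 0.5785 -0.2455]
[247, 169, 29, 28, 633] [260.6, 182.7] [ 0.5917 -0.0255]
[92, 284, 8, 10, 50] [94.8, 288.2] [ 0.7141 -0.2123]
[111, 329, 281, 49, 10783] [245.6, 350.7] [ 0.8007 -0.0431]
```

View pics/w1.png

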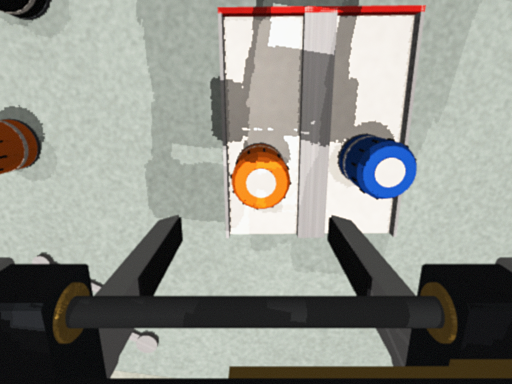

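The wrist picture shows the old filter's white dot at (261,183). It projects to lane (0.592, -0.0255), which agrees with the top view, and the open fingers straddle it. Going down.

Emit:
{"method": "jog_arm", "body": {"travel": [[0.003, 0.02, 0], [0.003, 0.02, 0.001], [0, 0.02, 0], [0, 0.02, 0], [0, 0.02, 0], [0, 0.02, 0], [0, 0.015, 0], [0, 0.012, 0], [0, 0.012, 0], [0, 0.008, 0], [0, 0, 0], [0, 0, 0]], "dr": [[0, 0, 0], [0, 0, 0], [0, 0, 0], [0, 0, 0], [0, 0, 0], [0, 0, 0], [0, 0, 0], [0, 0, 0], [0, 0, 0], [0, 0, 0], [0, 0, 0], [0, 0, 0]], "hand": [1, 1, 1, 1, 1, 1, 1, 1, 1, 1, 1, 1], "squeeze": 12}}

```text
time_s: 3.07
tcp_pos: [0.5858, 0.0736, 0.0386]
ee_rot: [-1.13, -1.326, 1.326]
wrist_force: [-0.2, 0.2, -0.2]
opening: 0.996
```

Emit:
{"method": "jog_arm", "body": {"travel": [[0, 0, 0], [0, 0, 0], [0, 0, 0], [0, 0, 0], [0, 0, 0], [0, 0, 0], [0, 0, 0], [0, 0, 0]], "dr": [[0, 0, 0], [0, 0, 0], [0, 0, 0], [0, 0, 0], [0, 0, 0], [0, 0, 0], [0, 0, 0], [0, 0, 0]], "hand": [0.2, 0.2, 0.2, 0.2, 0.2, 0.2, 0.2, 0.2], "squeeze": 12}}

```text
time_s: 3.73
tcp_pos: [0.5861, 0.0732, 0.0389]
ee_rot: [-1.131, -1.326, 1.325]
wrist_force: [1.0, -4.9, 4.6]
opening: 0.661
```

```bash
python3 - <<'E'
from h import *
s=arm.read_state();print(s["time_s"],lane(s["tcp_pos"]),s["tcp_pos"],s["opening"],s["wrist_force"].round(2))
E
```

```text
3.7333 [ 0.59026265 -0.02106874] [0.58609851 0.07323415 0.0388598 ] 0.6614870697276828 [ 0.96 -4.93  4.56]
```

Emit:
{"method": "jog_arm", "body": {"travel": [[0, 0, 0], [0, 0, 0.005], [0, 0, 0.01], [0, 0, 0.015], [0, 0, 0.018], [0, 0, 0.018], [0, 0, 0.018], [0, 0, 0.018], [0, 0, 0.015], [0, 0, 0.01], [0, 0, 0.004], [0, 0, 0]], "dr": [[0, 0, 0], [0, 0, 0], [0, 0, 0], [0, 0, 0], [0, 0, 0], [0, 0, 0], [0, 0, 0], [0, 0, 0], [0, 0, 0], [0, 0, 0], [0, 0, 0], [0, 0, 0]], "hand": [0, 0, 0, 0, 0, 0, 0, 0, 0, 0, 0, 0], "squeeze": 12}}

```text
time_s: 4.73
tcp_pos: [0.4558, 0.0529, 0.0384]
ee_rot: [-1.129, -1.325, 1.325]
wrist_force: [-0.3, 0.9, 2.7]
opening: 0.652
```

```bash
python3 - <<'E'
from h import *
s=arm.read_state();print(s["time_s"],lane(s["tcp_pos"]),s["tcp_pos"],s["opening"],s["wrist_force"].round(2))
for n in("top","side"):
    p,d=arm.read_camera(n);cv2.imwrite(f"pics/{n}2.png",p)
E
```

```text
4.7333 [ 0.45834394 -0.02037703] [0.45575039 0.05290114 0.03840429] 0.6524894694676687 [-0.33  0.95  2.73]
```

View pics/side2.png

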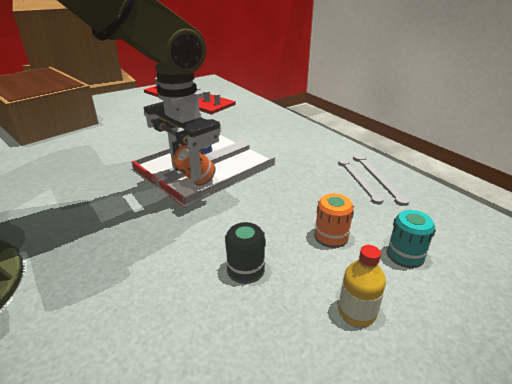

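```bash
python3 - <<'E'
import cv2,numpy as np
a=cv2.imread("pics/side2.png")[80:220,110:300];b=cv2.imread("pics/top2.png")[140:275,125:315]
cv2.imwrite("pics/z2.png",np.vstack([cv2.resize(x,(560,300),interpolation=cv2.INTER_CUBIC) for x in(a,b)]))
E
```

```text
(no output)
```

View pics/z2.png

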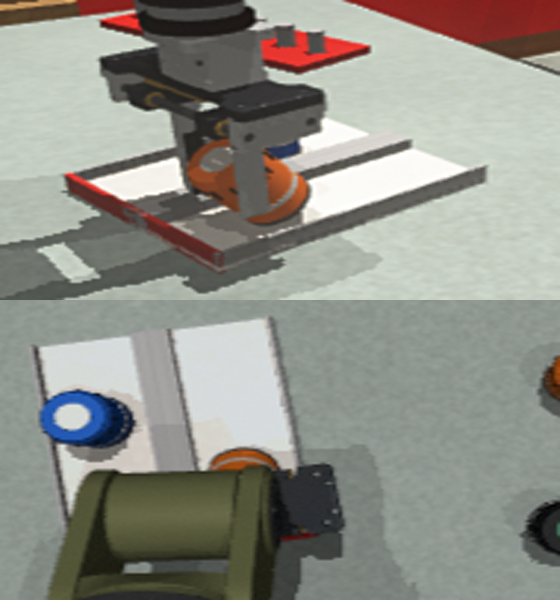

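The old filter has pivoted in the jaws: its top leans about 45° toward the front, because its base dragged. I'll lift it clear with a firmer grip and measure the tilt.

Emit:
{"method": "jog_arm", "body": {"travel": [[0, 0, 0], [0, 0, 0], [0, -0.005, 0], [0, -0.01, 0], [0, -0.01, -0.01], [0, -0.015, -0.01], [0, -0.015, -0.01], [0, -0.01, 0], [0, -0.005, 0], [0, 0, 0]], "dr": [[0, 0, 0], [0, 0, 0], [0, 0, 0], [0, 0, 0], [0, 0, 0], [0, 0, 0], [0, 0, 0], [0, 0, 0], [0, 0, 0], [0, 0, 0]], "hand": [-0.2, -0.2, -0.2, -0.2, -0.2, -0.2, -0.2, -0.2, -0.2, -0.2], "squeeze": 30}}

```text
time_s: 5.67
tcp_pos: [0.4859, 0.0574, 0.1092]
ee_rot: [-1.13, -1.326, 1.325]
wrist_force: [-0.0, 0.4, -3.3]
opening: 0.65
```

```bash
python3 - <<'E'
from h import *
s=arm.read_state();print(s["time_s"],lane(s["tcp_pos"]),s["tcp_pos"],s["opening"],s["wrist_force"].round(2))
c=arm.get_calibration("wrist")
P=[]
for n in("side","wrist"):
    p,d=arm.read_camera(n);cv2.imwrite(f"pics/{n}3.png",p);np.savez(f"pics/{n}3.npz",p=p,d=d);P.append(p)
np.savez("pics/cal3.npz",**c)
cv2.imwrite("pics/z3.png",np.hstack([cv2.resize(P[0][60:220,110:300],(400,340),interpolation=cv2.INTER_CUBIC),cv2.resize(P[1],(400,340))]))
E
```

```text
5.6667 [ 0.48879625 -0.02072453] [0.48587006 0.05740941 0.10924137] 0.6501586830040454 [-0.04  0.43 -3.27]
```

View pics/z3.png

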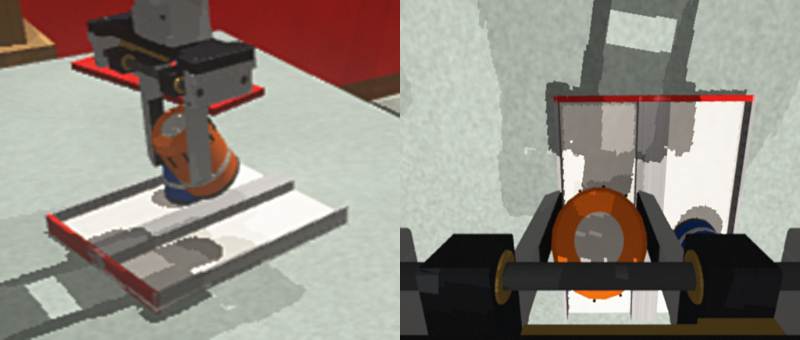

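```bash
python3 - <<'E'
from h import *
a=np.load("pics/wrist3.npz");p,d=a["p"],a["d"];c=np.load("pics/cal3.npz")
K,R,t=c["intrinsics"],c["R"],c["t"]
# display scale 400/512 , 340/384 -> face about u 205..325(wrist px 195+), v 215..335
h=cv2.cvtColor(p,cv2.COLOR_BGR2HSV)
u0,v0=int((597-400)*512/400),int(240*384/340);print(u0,v0,d[v0,u0])
m=((h[...,1]<60)).astype(np.uint8);z=np.zeros_like(m);z[v0-40:v0+45,u0-40:u0+45]=1;m&=z
n,l,s,cc=cv2.connectedComponentsWithStats(m);i=l[v0,u0];print(s[i],cc[i])
vs,us=np.where((l==i)&(d>0))
dd=d[vs,us];X=(np.c_[us,vs,np.ones(len(us))]@np.linalg.inv(K).T)*dd[:,None]
W=(X-t)@R
W=W[np.abs(dd-np.median(dd))<.03]
ctr=W.mean(0);_,S,V=np.linalg.svd(W-ctr,full_matrices=False);nn=V[2]*np.sign(V[2][2])
print(S,ctr,lane(ctr),nn,"n along,lat,z",nn@ex,nn@ey,nn[2],"tilt",np.degrees(np.arctan2(-nn@ex,nn[2])))
E
```

```text
252 271 0.1417556
[ 212  240   85   76 4567] [254.20648128 282.56448434]
[0.4068814  0.36229468 0.03458521] [0.48336976 0.05653041 0.16178311] [ 0.48618792 -0.02119398] [-0.52365754 -0.09118858  0.84703449] n along,lat,z -0.5314810686706007 -0.006602718211192474 0.847034485152685 tilt 32.10666609893194
```

Emit:
{"method": "jog_arm", "body": {"travel": [[0, 0, 0], [0, 0, 0], [0, 0, 0], [0, 0, 0], [0, 0, 0], [0, 0, 0], [0, 0, 0], [0, 0, 0]], "dr": [[0.08, 0, 0], [0.08, 0, 0], [0.08, 0, 0], [0.08, 0, 0], [0.08, 0, 0], [0.08, 0, 0], [0.08, 0, 0], [0, 0, 0]], "hand": [-0.2, -0.2, -0.2, -0.2, -0.2, -0.2, -0.2, -0.2]}}

```text
time_s: 6.43
tcp_pos: [0.4856, 0.0575, 0.1061]
ee_rot: [-0.732, -0.86, 1.567]
wrist_force: [-0.8, 0.2, -3.3]
opening: 0.648
```

```bash
python3 - <<'E'
from h import *
s=arm.read_state();print(s["time_s"],lane(s["tcp_pos"]),s["tcp_pos"],s["opening"],s["wrist_force"].round(2));print(Ro.from_rotvec(s["ee_rot"]).as_matrix().round(3))
c=arm.get_calibration("wrist")
P=[]
for n in("side","wrist","top"):
    p,d=arm.read_camera(n);cv2.imwrite(f"pics/{n}4.png",p);np.savez(f"pics/{n}4.npz",p=p,d=d);P.append(p)
np.savez("pics/cal4.npz",**c)
cv2.imwrite("pics/z4.png",np.hstack([cv2.resize(P[0][60:220,110:300],(400,340),interpolation=cv2.INTER_CUBIC),cv2.resize(P[1],(400,340))]))
E
```

```text
6.4333 [ 0.48858461 -0.0206255 ] [0.48564535 0.05747346 0.1061422 ] 0.6476066023467549 [-0.76  0.2  -3.28]
[[-0.159 -0.531 -0.833]
 [ 0.987 -0.085 -0.134]
 [ 0.    -0.843  0.537]]
```

View pics/z4.png

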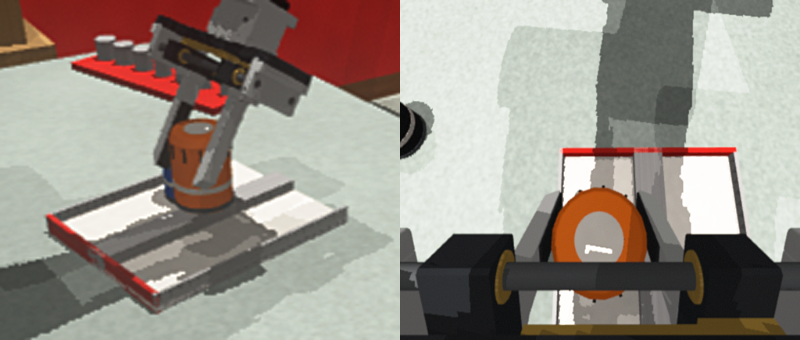

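View pics/top4.png

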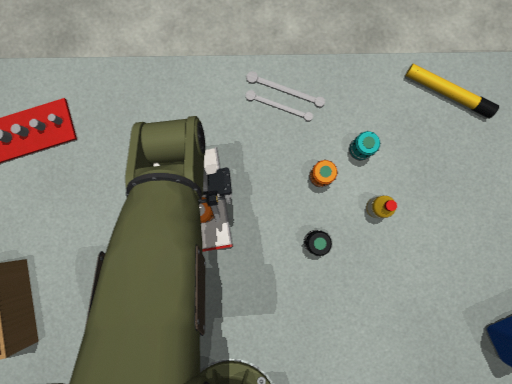

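The side crop shows the filter upright again, with its dot near side pixel (205,120). Now measuring the residual tilt and its position.

```bash
python3 - <<'E'
from h import *
a=np.load("pics/wrist4.npz");p,d=a["p"],a["d"];c=np.load("pics/cal4.npz")
K,R,t=c["intrinsics"],c["R"],c["t"]
h=cv2.cvtColor(p,cv2.COLOR_BGR2HSV)
def fit(m):
    vs,us=np.where(m&(d>.1));dd=d[vs,us]
    W=((np.c_[us,vs,np.ones(len(us))]@np.linalg.inv(K).T)*dd[:,None]-t)@R
    for _ in range(6):
        ctr=W.mean(0);_,S,V=np.linalg.svd(W-ctr,full_matrices=False);r=abs((W-ctr)@V[2]);W=W[r<max(.001,2*np.median(r))]
    nn=V[2]*np.sign(V[2][2]);print(len(W),S,"ctr",lane(ctr),ctr[2],"n",nn@ex,nn@ey,nn[2],"tiltfwd",np.degrees(np.arctan2(-nn@ex,nn[2])))
g=(h[...,1]<60);z=np.zeros_like(g);z[238:292,225:288]=1
fit(g&z)
o=(h[...,0]>4)&(h[...,0]<20)&(h[...,1]>150);z[:]=0;z[225:285,205:305]=1
print((o&z).sum());fit((o|g)&z)
b=np.load("pics/side4.npz");sp=b["p"];cv2.imwrite("pics/s4z.png",cv2.resize(sp[105:175,170:240],(700,590)[:2],interpolation=cv2.INTER_CUBIC))
E
```

```text
2371 [0.36896411 0.31021263 0.02392142] ctr [ 0.51331484 -0.02127804] 0.15134105829550365 n -0.011083928634708213 -0.005685620991871934 0.9999224024792266 tiltfwd 0.6350856036043072
3346
4001 [0.87059101 0.44546319 0.03054365] ctr [ 0.50939786 -0.02139022] 0.15093201743388182 n -0.047558952623874516 -0.005168589454478857 0.9988549920490722 tiltfwd 2.725992167166358
```

View pics/s4z.png

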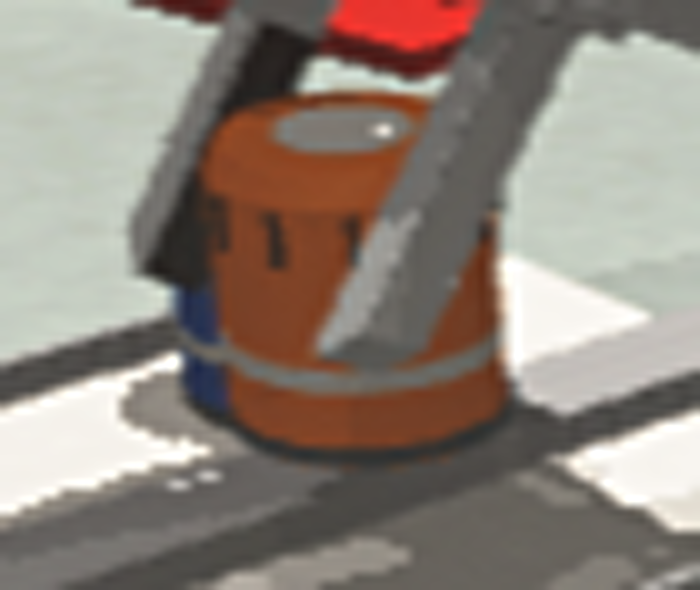

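```bash
python3 - <<'E'
from h import *
for z in(.148,.151,.154): print(z,lane(ray("side",[204.5,120.2],z))[0])
# bottom center of base ellipse approx: leftmost/rightmost rim edge
E
```

```text
0.148 [ 0.51772794 -0.01939797]
0.151 [ 0.51349764 -0.02549722]
0.154 [ 0.50926733 -0.03159647]
```

Emit:
{"method": "jog_arm", "body": {"travel": [[0, 0.005, 0.0015], [0, 0.01, 0.0025], [0, 0.01, 0.0025], [0, 0.01, 0.0025], [0, 0.01, 0.0025], [0, 0.01, 0.0025], [0, 0.01, 0.0025], [0, 0.008, 0.002], [0, 0.0045, 0.001], [0, 0, 0]], "dr": [[0, 0, 0], [0, 0, 0], [0, 0, 0], [0, 0, 0], [0, 0, 0], [0, 0, 0], [0, 0, 0], [0, 0, 0], [0, 0, 0], [0, 0, 0]], "hand": [-0.2, -0.2, -0.2, -0.2, -0.2, -0.2, -0.2, -0.2, -0.2, -0.2]}}

```text
time_s: 7.42
tcp_pos: [0.4283, 0.0483, 0.053]
ee_rot: [-0.738, -0.866, 1.565]
wrist_force: [0.4, 0.0, -3.3]
opening: 0.652
```

```bash
python3 - <<'E'
from h import *
s=arm.read_state();print(s["time_s"],lane(s["tcp_pos"]),s["tcp_pos"],s["opening"],s["wrist_force"].round(2))
p,d=arm.read_camera("side");cv2.imwrite("pics/s5z.png",cv2.resize(p[115:205,130:240],(790,590),interpolation=cv2.INTER_CUBIC))
E
```

```text
7.4167 [ 0.43051498 -0.02059508] [0.42831074 0.04825246 0.05296466] 0.651789524665105 [ 0.39  0.02 -3.3 ]
```

View pics/s5z.png

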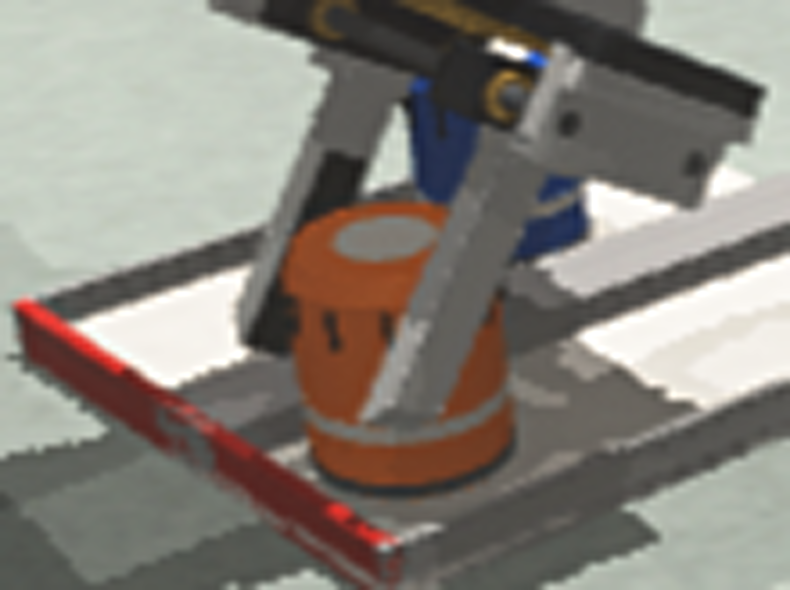

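The filter is hovering nearly upright just behind the stop. Lowering it gently until the force shows contact.

Emit:
{"method": "jog_arm", "body": {"travel": [[0, 0.0017, -0.0011], [0, 0.0017, -0.0011], [0, 0.0017, -0.0011], [0, 0, 0]], "dr": [[0, 0, 0], [0, 0, 0], [0, 0, 0], [0, 0, 0]], "hand": [-0.2, -0.2, -0.2, -0.2]}}

```text
time_s: 7.8
tcp_pos: [0.4292, 0.0484, 0.0467]
ee_rot: [-0.738, -0.866, 1.565]
wrist_force: [0.1, -0.2, -3.2]
opening: 0.651
```

Emit:
{"method": "jog_arm", "body": {"travel": [[0, 0.001, -0.0006], [0, 0, 0]], "dr": [[0, 0, 0], [0, 0, 0]], "hand": [-0.2, -0.2]}}

```text
time_s: 7.97
tcp_pos: [0.4292, 0.0484, 0.0457]
ee_rot: [-0.738, -0.866, 1.565]
wrist_force: [0.4, -0.1, -2.6]
opening: 0.651
```

Emit:
{"method": "jog_arm", "body": {"travel": [[0, 0.001, -0.0006], [0, 0, 0]], "dr": [[0, 0, 0], [0, 0, 0]], "hand": [-0.2, -0.2]}}

```text
time_s: 8.13
tcp_pos: [0.4291, 0.0484, 0.0446]
ee_rot: [-0.738, -0.866, 1.565]
wrist_force: [-1.2, 0.2, -2.3]
opening: 0.648
```

Contact is beginning: the load has dropped from 3.3 to 2.3 N.

Emit:
{"method": "jog_arm", "body": {"travel": [[0, 0.001, -0.0006], [0, 0, 0]], "dr": [[0, 0, 0], [0, 0, 0]], "hand": [-0.2, -0.2], "squeeze": 12}}

```text
time_s: 8.3
tcp_pos: [0.4294, 0.0484, 0.0438]
ee_rot: [-0.738, -0.866, 1.564]
wrist_force: [1.0, 1.3, -0.4]
opening: 0.657
```

Emit:
{"method": "jog_arm", "body": {"travel": [[0, 0.001, -0.0006], [0, 0, 0]], "dr": [[0, 0, 0], [0, 0, 0]], "hand": [-0.2, -0.2]}}

```text
time_s: 8.47
tcp_pos: [0.4299, 0.0487, 0.0433]
ee_rot: [-0.739, -0.868, 1.564]
wrist_force: [3.2, 3.8, 9.1]
opening: 0.654
```

```bash
python3 - <<'E'
from h import *
s=arm.read_state();print(s["time_s"],lane(s["tcp_pos"]),s["tcp_pos"],s["opening"],s["wrist_force"].round(2))
p,d=arm.read_camera("side");cv2.imwrite("pics/s6z.png",cv2.resize(p[115:205,130:240],(790,590),interpolation=cv2.INTER_CUBIC))
E
```

```text
8.4667 [ 0.43214012 -0.02037892] [0.42988073 0.04872476 0.04326315] 0.6539667868562334 [3.16 3.84 9.1 ]
```

View pics/s6z.png

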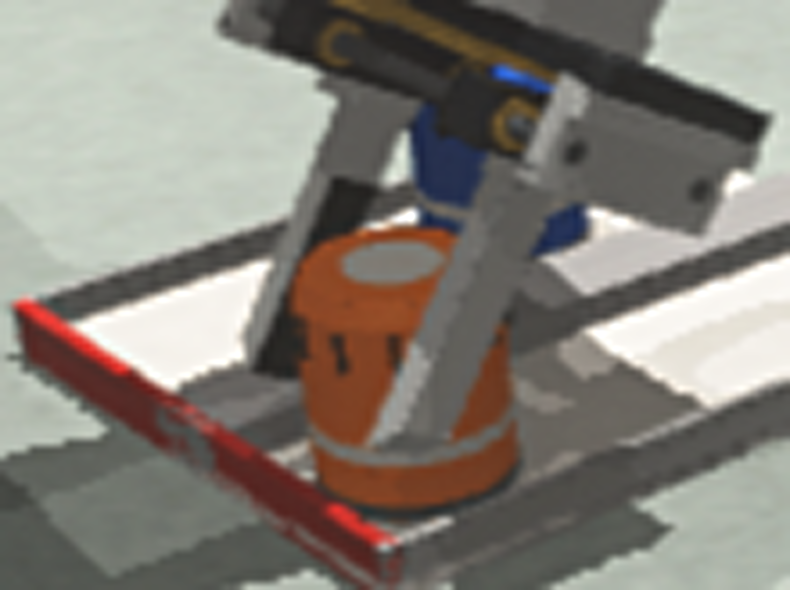

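The filter is flat on the floor with +9 N of support. Releasing, then backing out along the fingers.

Emit:
{"method": "jog_arm", "body": {"travel": [[0, -0.0015, 0.001], [0, 0, 0], [0, 0, 0], [0, 0, 0], [0, 0, 0], [0, 0, 0], [0, 0, 0], [0, 0, 0]], "dr": [[0, 0, 0], [0, 0, 0], [0, 0, 0], [0, 0, 0], [0, 0, 0], [0, 0, 0], [0, 0, 0], [0, 0, 0]], "hand": [0.3, 0.4, 0.5, 0.6, 0.7, 0.8, 0.9, 0.9]}}

```text
time_s: 9.18
tcp_pos: [0.429, 0.0483, 0.0442]
ee_rot: [-0.738, -0.866, 1.565]
wrist_force: [0.1, -0.6, -0.1]
opening: 0.946
```

Emit:
{"method": "jog_arm", "body": {"travel": [[0, -0.01, 0], [0, -0.02, 0], [0, -0.025, 0], [0, -0.025, 0], [0, -0.025, 0], [0, -0.02, 0], [0, -0.015, 0], [0, 0, 0]], "dr": [[0, 0, 0], [0, 0, 0], [0, 0, 0], [0, 0, 0], [0, 0, 0], [0, 0, 0], [0, 0, 0], [0, 0, 0]], "hand": [0.9, 0.9, 0.9, 0.9, 0.9, 0.9, 0.9, 0.9]}}

```text
time_s: 9.85
tcp_pos: [0.5044, 0.0604, 0.1656]
ee_rot: [-0.742, -0.87, 1.563]
wrist_force: [0.9, 0.3, 0.6]
opening: 0.948
```

Emit:
{"method": "jog_arm", "body": {"travel": [[0, 0, 0], [0, 0, 0], [0, 0, 0], [0, 0, 0], [0, 0, 0], [0, 0, 0], [0, 0, 0], [0, 0, 0]], "dr": [[-0.08, 0, 0], [-0.08, 0, 0], [-0.08, 0, 0], [-0.08, 0, 0], [-0.08, 0, 0], [-0.08, 0, 0], [-0.08, 0, 0], [0, 0, 0]], "hand": [0, -0.5, -1, -1, -1, -1, -1, -1]}}

```text
time_s: 10.52
tcp_pos: [0.5011, 0.06, 0.1628]
ee_rot: [-1.132, -1.328, 1.324]
wrist_force: [-0.1, 0.3, -0.0]
opening: 0.423
```

```bash
python3 - <<'E'
from h import *
s=arm.read_state();print(s["time_s"],lane(s["tcp_pos"]),s["tcp_pos"],s["opening"],s["wrist_force"].round(2))
T=np.c_[ey,[0,0,-1],-ex];print((Ro.from_rotvec(s["ee_rot"]).inv()*Ro.from_matrix(T)).as_rotvec().round(4))
c=arm.get_calibration("wrist");p,d=arm.read_camera("wrist");cv2.imwrite("pics/w7.png",p)
for q in comps(mask(p,"white"),(0,0,512,384),300): print(q[0],q[1],lane(ray("wrist",q[1],.088,c))[0].round(4))
m=mask(p,"red");pts=np.argwhere(m)[:,::-1]
q=ray("wrist",pts,.022,c);l=lane(q);print("red along",np.percentile(l[:,0],[2,20,50,80,98]).round(4),"lat",np.percentile(l[:,1],[1,99]).round(4))
p2,_=arm.read_camera("side");cv2.imwrite("pics/s7z.png",np.hstack([cv2.resize(p2[100:220,120:300],(400,300)),cv2.resize(p,(400,300))]))
E
```

```text
10.5167 [ 0.50422222 -0.02054776] [0.50107133 0.06004143 0.16284546] 0.4228554238505641 [-0.12  0.33 -0.03]
[ 0.0035 -0.0009  0.    ]
[0, 0, 198, 295, 34982] [80.7, 149.5] [ 0.4636 -0.1687]
[267, 5, 78, 48, 2875] [305.1, 28.6] [0.3705 0.0178]
[402, 14, 110, 281, 18603] [466.9, 186.6] [0.4962 0.1659]
[295, 97, 118, 168, 9788] [355.8, 172.1] [0.4832 0.067 ]
[214, 149, 80, 147, 9029] [254.5, 229.1] [ 0.5367 -0.0209]
[166, 152, 48, 65, 590] [192.3, 166.5] [ 0.4783 -0.0747]
[37, 329, 37, 18, 362] [58.9, 335.0] [ 0.6536 -0.2204]
[195, 329, 120, 37, 4172] [254.8, 347.4] [ 0.669  -0.0206]
[434, 329, 45, 49, 1701] [455.2, 351.0] [0.6736 0.1876]
[34, 338, 46, 40, 959] [56.5, 357.9] [ 0.6824 -0.228 ]
red along [0.4127 0.4138 0.4157 0.4176 0.4186] lat [-0.0692  0.1476]
```

View pics/s7z.png

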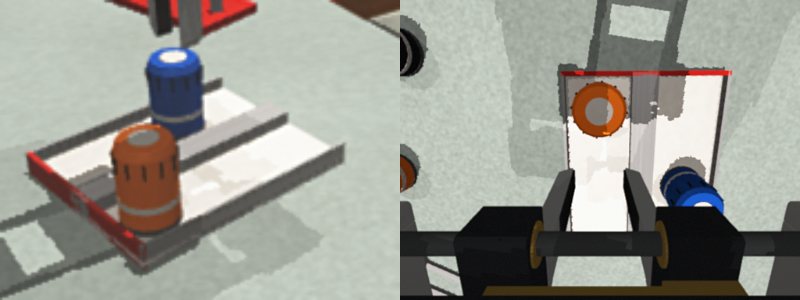

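```bash
python3 - <<'E'
from h import *
c=arm.get_calibration("wrist");p=cv2.imread("pics/w7.png");h=cv2.cvtColor(p,cv2.COLOR_BGR2HSV)
z=np.zeros((384,512),np.uint8);z[115:165,230:280]=1
for s,cc,l in comps((h[...,1]<60).astype(np.uint8)&z,(0,0,512,384)): print(s,cc,lane(ray("wrist",cc,.088,c))[0])
E
```

```text
[238, 125, 34, 35, 943] [254.5, 142.4] [ 0.45803778 -0.02109181]
```

The old filter stands upright at lane x 0.458, about 8 mm short of touching the stop (0.4496). I'll push it home low down with the fingers shut, so it can't tip.

Emit:
{"method": "jog_arm", "body": {"travel": [[0, 0, -0.01], [0, 0.01, -0.006], [0, 0.02, 0], [0, 0.02, 0], [0, 0.02, 0], [0, 0.02, 0], [0, 0.015, 0], [0, 0.015, 0], [0, 0.008, 0], [0, 0.004, 0], [0, 0, 0], [0, 0, 0]], "dr": [[0, 0, 0], [0, 0, 0], [0, 0, 0], [0, 0, 0], [0, 0, 0], [0, 0, 0], [0, 0, 0], [0, 0, 0], [0, 0, 0], [0, 0, 0], [0, 0, 0], [0, 0, 0]], "hand": [-1, -1, -1, -1, -1, -1, -1, -1, -1, -1, -1, -1]}}

```text
time_s: 11.62
tcp_pos: [0.5185, 0.0627, 0.031]
ee_rot: [-1.13, -1.325, 1.326]
wrist_force: [0.6, -0.3, 0.8]
opening: 0.009
```

Emit:
{"method": "jog_arm", "body": {"travel": [[0, 0, 0.004], [0, 0, 0.005], [0, 0, 0.005], [0, 0, 0.004], [0, 0, 0.002], [0, 0, 0]], "dr": [[0, 0, 0], [0, 0, 0], [0, 0, 0], [0, 0, 0], [0, 0, 0], [0, 0, 0]], "hand": [-1, -1, -1, -1, -1, -1]}}

```text
time_s: 12.12
tcp_pos: [0.4982, 0.0594, 0.0311]
ee_rot: [-1.13, -1.326, 1.325]
wrist_force: [-0.8, 0.3, 0.1]
opening: 0.004
```

```bash
python3 - <<'E'
from h import *
s=arm.read_state();print(s["time_s"],lane(s["tcp_pos"]),s["tcp_pos"],s["opening"],s["wrist_force"].round(2))
E
```

```text
12.1167 [ 0.50124657 -0.02068603] [0.49815562 0.05943087 0.03105826] 0.004215526710806453 [-0.77  0.26  0.1 ]
```

Emit:
{"method": "jog_arm", "body": {"travel": [[0, 0, 0.002], [0, 0, 0.002], [0, 0, 0.002], [0, 0, 0.001], [0, 0, 0]], "dr": [[0, 0, 0], [0, 0, 0], [0, 0, 0], [0, 0, 0], [0, 0, 0]], "hand": [-1, -1, -1, -1, -1]}}

```text
time_s: 12.53
tcp_pos: [0.4917, 0.0584, 0.031]
ee_rot: [-1.13, -1.326, 1.325]
wrist_force: [1.6, 0.3, 1.8]
opening: 0.003
```

Emit:
{"method": "jog_arm", "body": {"travel": [[0, 0, 0.001], [0, 0, 0.001], [0, 0, 0]], "dr": [[0, 0, 0], [0, 0, 0], [0, 0, 0]], "hand": [-1, -1, -1]}}

```text
time_s: 12.78
tcp_pos: [0.4898, 0.0581, 0.031]
ee_rot: [-1.13, -1.326, 1.325]
wrist_force: [1.9, 1.0, 2.0]
opening: 0.002
```

Emit:
{"method": "jog_arm", "body": {"travel": [[0, 0, 0.001], [0, 0, 0.001], [0, 0, 0]], "dr": [[0, 0, 0], [0, 0, 0], [0, 0, 0]], "hand": [-1, -1, -1]}}

```text
time_s: 13.03
tcp_pos: [0.4885, 0.0578, 0.0313]
ee_rot: [-1.131, -1.327, 1.324]
wrist_force: [7.4, 2.2, 1.2]
opening: 0.006
```

Emit:
{"method": "jog_arm", "body": {"travel": [[0, 0, 0.001], [0, 0, 0]], "dr": [[0, 0, 0], [0, 0, 0]], "hand": [-1, -1]}}

```text
time_s: 13.2
tcp_pos: [0.4882, 0.0577, 0.0317]
ee_rot: [-1.133, -1.329, 1.323]
wrist_force: [9.2, 2.6, 3.9]
opening: 0.002
```

```bash
python3 - <<'E'
from h import *
s=arm.read_state();print(s["time_s"],lane(s["tcp_pos"]),s["wrist_force"].round(2))
p2,_=arm.read_camera("side");cv2.imwrite("pics/s8z.png",cv2.resize(p2[100:220,120:300],(720,480)))
E
```

```text
13.2 [ 0.49116966 -0.02077792] [9.18 2.62 3.93]
```

View pics/s8z.png

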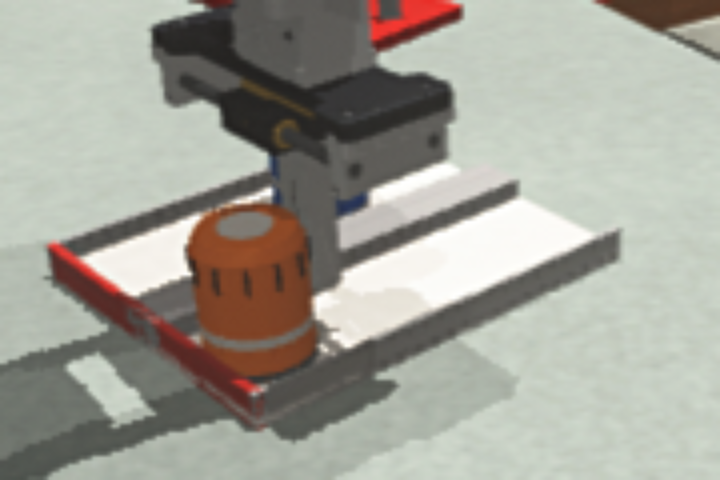

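The filter stopped against the stop: a 1 mm command gave 0.3 mm of motion, with 9 N. It stands upright. Backing off, rising and measuring.

Emit:
{"method": "jog_arm", "body": {"travel": [[0, 0, -0.006], [0, 0, -0.012], [0, -0.01, -0.006], [0, -0.02, 0], [0, -0.03, 0], [0, -0.03, 0], [0, -0.03, 0], [0, -0.03, 0], [0, -0.01, 0], [0, 0, 0]], "dr": [[0, 0, 0], [0, 0, 0], [0, 0, 0], [0, 0, 0], [0, 0, 0], [0, 0, 0], [0, 0, 0], [0, 0, 0], [0, 0, 0], [0, 0, 0]], "hand": [-1, -1, -1, -1, -0.5, 0, 0.5, 1, 1, 1]}}

```text
time_s: 14.08
tcp_pos: [0.511, 0.0614, 0.1927]
ee_rot: [-1.132, -1.328, 1.324]
wrist_force: [-0.2, 0.2, -1.1]
opening: 0.398
```

```bash
python3 - <<'E'
from h import *
s=arm.read_state();print(s["time_s"],lane(s["tcp_pos"]),s["tcp_pos"],s["opening"])
c=arm.get_calibration("wrist");p,d=arm.read_camera("wrist");cv2.imwrite("pics/w9.png",p)
h=cv2.cvtColor(p,cv2.COLOR_BGR2HSV)
for q in comps((h[...,1]<60).astype(np.uint8),(0,0,512,384),200):
  l=lane(ray("wrist",q[1],.088,c))[0]
  if q[0][4]<3000: print(q[0],q[1],l.round(4))
m=mask(p,"red");pts=np.argwhere(m)[:,::-1]
l=lane(ray("wrist",pts,.022,c));print("red along",np.percentile(l[:,0],[2,50,98]).round(4))
p,_=arm.read_camera("top");m=mask(p,"green")
print([ (q[0],ray("top",q[1],.08)[0].round(4),lane(ray("top",q[1],.08))[0].round(4)) for q in comps(m,(312,160,337,187))])
print("cap",[lane(ray("top",q[1],.12))[0].round(4) for q in comps(mask(p,"red"),(370,190,405,225))])
E
```

```text
14.0833 [ 0.5142386  -0.02073758] [0.51099033 0.06144974 0.19271952] 0.397864994907535
[239, 104, 32, 32, 799] [254.5, 119.6] [ 0.4502 -0.0212]
[361, 235, 29, 27, 614] [375.2, 248.2] [0.5812 0.1047]
red along [0.413  0.4161 0.4194]
[([320, 166, 11, 11, 92], array([ 0.6079, -0.2426,  0.08  ]), array([ 0.5614, -0.3363]))]
cap [array([ 0.4518, -0.4648])]
```

View pics/w9.png

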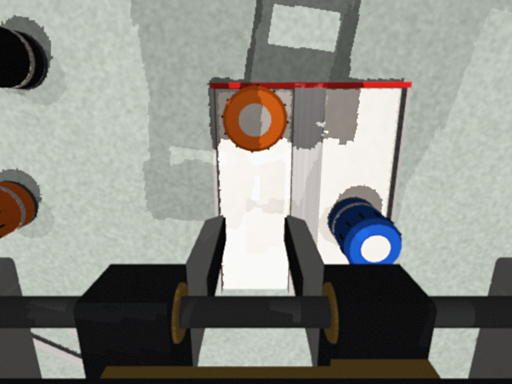

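The wrist view has the old filter at (254,120), lane (0.450, -0.021), against the stop, with the blue filter unmoved. Now to the new filter.

Emit:
{"method": "jog_arm", "body": {"travel": [[-0.0315, 0, -0.0047], [-0.0315, 0, -0.0047], [-0.0315, 0, -0.0047], [-0.0315, 0, -0.0047], [-0.0315, 0, -0.0047], [-0.0315, 0, -0.0047], [-0.0315, 0, -0.0047], [-0.0315, 0, -0.0047], [-0.0315, 0, -0.0047], [-0.0315, 0, -0.0047], [0, 0, 0]], "dr": [[0, 0, 0], [0, 0, 0], [0, 0, 0], [0, 0, 0], [0, 0, 0], [0, 0, 0], [0, 0, 0], [0, 0, 0], [0, 0, 0], [0, 0, 0], [0, 0, 0]], "hand": [1, 1, 1, 1, 1, 1, 1, 1, 1, 1, 1]}}

```text
time_s: 15.1
tcp_pos: [0.6062, -0.2466, 0.1871]
ee_rot: [-1.127, -1.32, 1.324]
wrist_force: [-0.5, 0.2, 0.2]
opening: 1.002
```

```bash
python3 - <<'E'
from h import *
s=arm.read_state();print(s["time_s"],lane(s["tcp_pos"]),s["tcp_pos"],s["opening"],s["joints"].round(2))
T=np.c_[ey,[0,0,-1],-ex];print((Ro.from_rotvec(s["ee_rot"]).inv()*Ro.from_matrix(T)).as_rotvec().round(4))
c=arm.get_calibration("wrist");p,d=arm.read_camera("wrist");cv2.imwrite("pics/w10.png",p)
for q in comps(mask(p,"green"),(0,0,512,384),200):
  w=ray("wrist",q[1],.08,c);print(q[0],q[1],lane(w)[0].round(4),"delta",delta(world(*lane(w)[0],.04)))
E
```

```text
15.1 [ 0.5591832  -0.33998823] [ 0.60622195 -0.24657321  0.18708799] 1.0024415759320975 [-0.44  0.55  1.21 -0.    1.39 -2.17]
[-0.0039 -0.0044  0.0018]
[296, 0, 33, 11, 265] [312.0, 4.1] [ 0.3987 -0.2907] delta [0.0459 0.1479 0.1602]
[245, 176, 28, 27, 600] [258.4, 188.6] [ 0.5615 -0.3363] delta [ 0.0009  0.1472 -0.0028]
[117, 192, 72, 65, 2048] [147.2, 219.6] [ 0.5939 -0.4498] delta [-0.1124  0.1467 -0.0356]
```

View pics/w10.png

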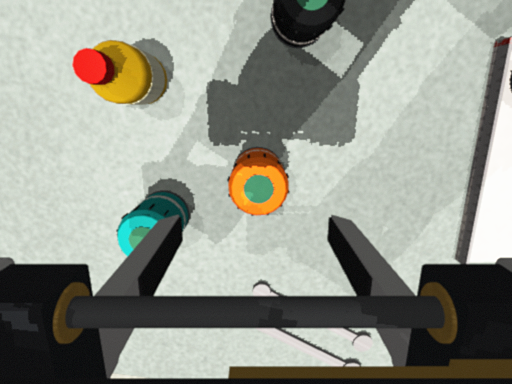

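The green-dot orange filter is at (258,189) between the open fingers; the turquoise and the bottle are clear of them. Descending and gripping.

Emit:
{"method": "jog_arm", "body": {"travel": [[0.001, 0.015, -0.0025], [0, 0.02, 0], [0, 0.02, 0], [0, 0.02, 0], [0, 0.02, 0], [0, 0.02, 0], [0, 0.014, 0], [0, 0.01, 0], [0, 0.008, 0], [0, 0, 0], [0, 0, 0]], "dr": [[0, 0, 0], [0, 0, 0], [0, 0, 0], [0, 0, 0], [0, 0, 0], [0, 0, 0], [0, 0, 0], [0, 0, 0], [0, 0, 0], [0, 0, 0], [0, 0, 0]], "hand": [1, 1, 1, 1, 1, 1, 1, 1, 1, 1, 1], "squeeze": 25}}

```text
time_s: 16.07
tcp_pos: [0.6092, -0.2407, 0.0441]
ee_rot: [-1.13, -1.326, 1.326]
wrist_force: [-0.6, -0.5, 1.1]
opening: 1.0
```

Emit:
{"method": "jog_arm", "body": {"travel": [[0, 0, 0], [0, 0, 0], [0, 0, 0], [0, 0, 0], [0, 0, 0], [0, 0, 0], [0, 0, 0], [0, 0, 0], [0, 0, 0]], "dr": [[0, 0, 0], [0, 0, 0], [0, 0, 0], [0, 0, 0], [0, 0, 0], [0, 0, 0], [0, 0, 0], [0, 0, 0], [0, 0, 0]], "hand": [0.6, 0.3, 0, 0, 0, 0, 0, 0, 0]}}

```text
time_s: 16.82
tcp_pos: [0.6092, -0.241, 0.0442]
ee_rot: [-1.131, -1.326, 1.326]
wrist_force: [-0.1, -1.8, 4.0]
opening: 0.654
```

Emit:
{"method": "jog_arm", "body": {"travel": [[0, -0.004, 0], [0, -0.01, 0], [0, -0.02, 0], [0, -0.025, 0], [0, -0.025, 0], [0, -0.025, 0], [0, -0.02, 0], [0, -0.015, 0], [0, -0.006, 0], [0, 0, 0]], "dr": [[0, 0, 0], [0, 0, 0], [0, 0, 0], [0, 0, 0], [0, 0, 0], [0, 0, 0], [0, 0, 0], [0, 0, 0], [0, 0, 0], [0, 0, 0]], "hand": [0, 0, 0, 0, 0, 0, 0, 0, 0, 0]}}

```text
time_s: 17.65
tcp_pos: [0.6093, -0.2408, 0.1954]
ee_rot: [-1.132, -1.327, 1.325]
wrist_force: [0.6, -0.5, -2.5]
opening: 0.658
```

```bash
python3 - <<'E'
from h import *
s=arm.read_state();print(s["time_s"],lane(s["tcp_pos"]),s["tcp_pos"],s["opening"],s["wrist_force"].round(2))
p,d=arm.read_camera("side");q=p[90:330,200:460];cv2.imwrite("pics/s11.png",cv2.resize(q,(640,590)))
E
```

```text
17.65 [ 0.56315721 -0.33478786] [ 0.60931686 -0.24080601  0.19543166] 0.6579631377212778 [ 0.64 -0.51 -2.52]
```

View pics/s11.png

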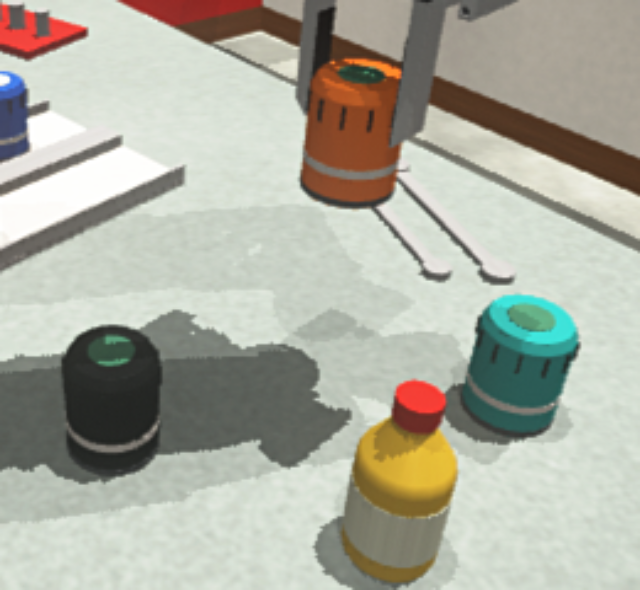

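Held upright and clear of everything. Carrying it over the lane.

Emit:
{"method": "jog_arm", "body": {"travel": [[0.01, 0, 0.001], [0.025, 0, 0.004], [0.033, 0, 0.005], [0.035, 0, 0.005], [0.035, 0, 0.005], [0.035, 0, 0.005], [0.035, 0, 0.005], [0.035, 0, 0.005], [0.033, 0, 0.005], [0.025, 0, 0.004], [0.0128, 0, 0], [0, 0, 0]], "dr": [[0, 0, 0], [0, 0, 0], [0, 0, 0], [0, 0, 0], [0, 0, 0], [0, 0, 0], [0, 0, 0], [0, 0, 0], [0, 0, 0], [0, 0, 0], [0, 0, 0], [0, 0, 0]], "hand": [0, 0, 0, 0, 0, 0, 0, 0, 0, 0, 0, 0]}}

```text
time_s: 18.7
tcp_pos: [0.5148, 0.0644, 0.1931]
ee_rot: [-1.127, -1.327, 1.328]
wrist_force: [0.4, -0.5, -3.0]
opening: 0.657
```

Emit:
{"method": "jog_arm", "body": {"travel": [[0, 0.01, 0], [0, 0.02, 0], [0, 0.02, 0], [0, 0.02, 0], [0, 0.01, 0], [0, 0, 0], [0, 0, 0]], "dr": [[0, 0, 0], [0, 0, 0], [0, 0, 0], [0, 0, 0], [0, 0, 0], [0, 0, 0], [0, 0, 0]], "hand": [0, 0, 0, 0, 0, 0, 0]}}

```text
time_s: 19.28
tcp_pos: [0.5159, 0.0614, 0.1136]
ee_rot: [-1.129, -1.324, 1.325]
wrist_force: [-0.3, -0.3, -1.1]
opening: 0.656
```

```bash
python3 - <<'E'
from h import *
s=arm.read_state();print(s["time_s"],lane(s["tcp_pos"]),s["tcp_pos"],s["opening"],s["wrist_force"].round(2))
T=np.c_[ey,[0,0,-1],-ex];print((Ro.from_rotvec(s["ee_rot"]).inv()*Ro.from_matrix(T)).as_rotvec().round(4))
c=arm.get_calibration("wrist");p,d=arm.read_camera("wrist");ps,_=arm.read_camera("side")
cv2.imwrite("pics/w12.png",np.hstack([cv2.resize(ps[80:230,120:320],(400,300)),cv2.resize(p,(400,300))]))
h=cv2.cvtColor(p,cv2.COLOR_BGR2HSV)
zt=s["tcp_pos"][2]-.0442+.08
for q in comps(mask(p,"green"),(150,0,400,384),200): print("new",q[0],q[1],zt,lane(ray("wrist",q[1],zt,c))[0].round(4))
for q in comps((h[...,1]<60).astype(np.uint8),(150,0,400,384),200):
  if q[0][4]<3000: print(q[0],q[1],lane(ray("wrist",q[1],.088,c))[0].round(4))
E
```

```text
19.2833 [ 0.51910411 -0.02155484] [0.51592405 0.06141801 0.11360292] 0.6558954508715801 [-0.32 -0.33 -1.06]
[-0.0009 -0.0016  0.    ]
new [228, 230, 55, 50, 2143] [254.6, 254.4] 0.14940291770382857 [ 0.5178 -0.0219]
[234, 96, 44, 46, 1566] [255.5, 118.5] [ 0.4502 -0.0213]
```

View pics/w12.png

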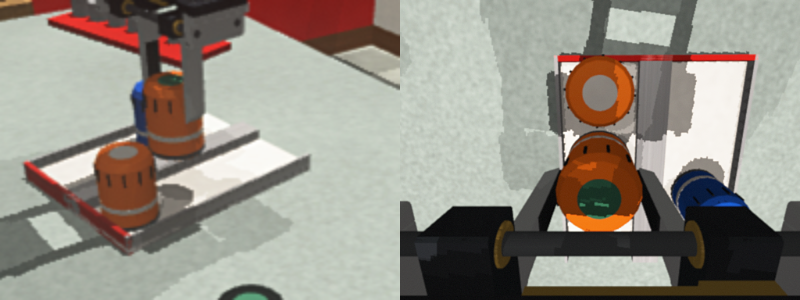

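The new filter is upright, lane-centred, about 5 mm of gap behind the old one in plan. Moving 2.5 mm forward and lowering.

Emit:
{"method": "jog_arm", "body": {"travel": [[0, 0.005, 0.0025], [0, 0.01, 0], [0, 0.012, 0], [0, 0.012, 0], [0, 0.01, 0], [0, 0.006, 0], [0, 0, 0], [0, 0, 0]], "dr": [[0, 0, 0], [0, 0, 0], [0, 0, 0], [0, 0, 0], [0, 0, 0], [0, 0, 0], [0, 0, 0], [0, 0, 0]], "hand": [0, 0, 0, 0, 0, 0, 0, 0]}}

```text
time_s: 20.05
tcp_pos: [0.5134, 0.0617, 0.0588]
ee_rot: [-1.13, -1.325, 1.326]
wrist_force: [0.3, 0.1, -1.9]
opening: 0.658
```

Emit:
{"method": "jog_arm", "body": {"travel": [[0, 0.002, 0], [0, 0.002, 0], [0, 0, 0], [0, 0, 0]], "dr": [[0, 0, 0], [0, 0, 0], [0, 0, 0], [0, 0, 0]], "hand": [0, 0, 0, 0]}}

```text
time_s: 20.38
tcp_pos: [0.5134, 0.0617, 0.055]
ee_rot: [-1.13, -1.326, 1.325]
wrist_force: [-0.1, -0.3, -2.2]
opening: 0.657
```

Emit:
{"method": "jog_arm", "body": {"travel": [[0, 0.001, 0], [0, 0, 0], [0, 0, 0]], "dr": [[0, 0, 0], [0, 0, 0], [0, 0, 0]], "hand": [0, 0, 0]}}

```text
time_s: 20.63
tcp_pos: [0.5134, 0.0617, 0.0539]
ee_rot: [-1.13, -1.326, 1.325]
wrist_force: [-0.2, -0.3, -2.9]
opening: 0.654
```

Emit:
{"method": "jog_arm", "body": {"travel": [[0, 0.001, 0], [0, 0, 0], [0, 0, 0]], "dr": [[0, 0, 0], [0, 0, 0], [0, 0, 0]], "hand": [0, 0, 0]}}

```text
time_s: 20.88
tcp_pos: [0.5134, 0.0617, 0.0528]
ee_rot: [-1.13, -1.325, 1.326]
wrist_force: [0.2, 0.1, -2.1]
opening: 0.652
```

Emit:
{"method": "jog_arm", "body": {"travel": [[0, 0.0008, 0], [0, 0, 0], [0, 0, 0]], "dr": [[0, 0, 0], [0, 0, 0], [0, 0, 0]], "hand": [0, 0, 0]}}

```text
time_s: 21.13
tcp_pos: [0.5135, 0.0617, 0.0522]
ee_rot: [-1.13, -1.326, 1.325]
wrist_force: [0.0, 0.3, 0.5]
opening: 0.654
```

Emit:
{"method": "jog_arm", "body": {"travel": [[0, 0.0006, 0], [0, 0, 0], [0, 0, 0]], "dr": [[0, 0, 0], [0, 0, 0], [0, 0, 0]], "hand": [0, 0, 0]}}

```text
time_s: 21.38
tcp_pos: [0.5136, 0.0617, 0.0521]
ee_rot: [-1.13, -1.326, 1.325]
wrist_force: [-4.5, -0.7, 7.8]
opening: 0.652
```

Emit:
{"method": "jog_arm", "body": {"travel": [[0, 0, 0], [0, 0, 0], [0, 0, 0], [0, 0, 0], [0, 0, 0], [0, 0, 0], [0, 0, 0], [0, 0, 0]], "dr": [[0, 0, 0], [0, 0, 0], [0, 0, 0], [0, 0, 0], [0, 0, 0], [0, 0, 0], [0, 0, 0], [0, 0, 0]], "hand": [0.35, 0.45, 0.55, 0.65, 0.75, 0.85, 0.9, 0.9]}}

```text
time_s: 22.05
tcp_pos: [0.5134, 0.0617, 0.0514]
ee_rot: [-1.13, -1.325, 1.326]
wrist_force: [0.4, 0.3, -0.3]
opening: 0.95
```

Emit:
{"method": "jog_arm", "body": {"travel": [[0, -0.01, 0], [0, -0.02, 0], [0, -0.025, 0], [0, -0.025, 0], [0, -0.025, 0], [0, -0.025, 0], [0, -0.015, 0], [0, -0.005, 0], [0, 0, 0], [0, 0, 0]], "dr": [[0, 0, 0], [0, 0, 0], [0, 0, 0], [0, 0, 0], [0, 0, 0], [0, 0, 0], [0, 0, 0], [0, 0, 0], [0, 0, 0], [0, 0, 0]], "hand": [0.9, 0.9, 0.9, 0.9, 0.9, 0.9, 0.9, 0.9, 0.9, 0.9]}}

```text
time_s: 22.88
tcp_pos: [0.5131, 0.0617, 0.2008]
ee_rot: [-1.129, -1.325, 1.326]
wrist_force: [-0.1, -0.6, -0.1]
opening: 0.949
```

```bash
python3 - <<'E'
from h import *
s=arm.read_state();print(s["time_s"],lane(s["tcp_pos"]),s["tcp_pos"],s["opening"],s["wrist_force"].round(2))
c=arm.get_calibration("wrist");p,d=arm.read_camera("wrist");ps,_=arm.read_camera("side")
cv2.imwrite("pics/w13.png",np.hstack([cv2.resize(ps[80:230,120:320],(400,300)),cv2.resize(p,(400,300))]))
h=cv2.cvtColor(p,cv2.COLOR_BGR2HSV)
for q in comps(mask(p,"green"),(150,0,400,384),200): print("new",q[0],q[1],lane(ray("wrist",q[1],.088,c))[0].round(4))
for q in comps((h[...,1]<60).astype(np.uint8),(150,0,400,384),200):
  if q[0][4]<3000: print(q[0],q[1],lane(ray("wrist",q[1],.088,c))[0].round(4))
E
```

```text
22.8833 [ 0.5163221  -0.02085402] [0.51306584 0.0616667  0.20082238] 0.9491611668972624 [-0.11 -0.61 -0.08]
new [241, 170, 28, 27, 588] [254.5, 183.4] [ 0.5152 -0.0212]
[240, 102, 30, 32, 757] [254.6, 117.3] [ 0.4502 -0.0212]
```

View pics/w13.png

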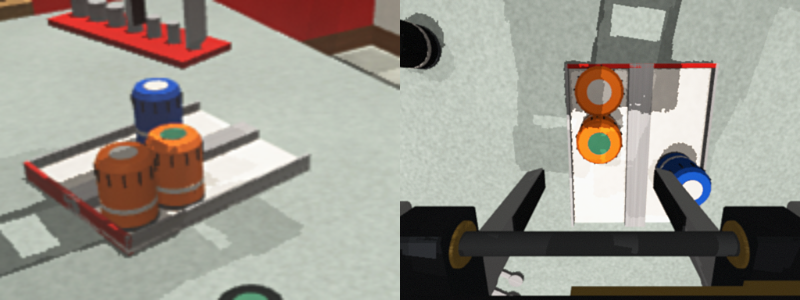

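Both filters stand upright, 65 mm between centres (a gap of about 3 mm), with the old one at the stop. I'll retreat for one unobstructed check, then hand in.

Emit:
{"method": "jog_arm", "body": {"travel": [[0, -0.02, 0], [0, -0.02, 0], [0.03, 0, 0.01], [0.035, 0, 0.01], [0.035, 0, 0.01], [0.035, 0, 0.01], [0.035, 0, 0.01], [0.035, 0, 0.01], [0.035, 0, 0.01], [0.02, 0, 0], [0, 0, 0], [0, 0, 0]], "dr": [[0, 0, 0], [0, 0, 0], [0, 0, 0], [0, 0, 0], [0, 0, 0], [0, 0, 0], [0, 0, 0], [0, 0, 0], [0, 0, 0], [0, 0, 0], [0, 0, 0], [0, 0, 0]], "hand": [0.9, 0.9, 0.9, 0.9, 0.9, 0.9, 0.9, 0.9, 0.9, 0.9, 0.9, 0.9]}}

```text
time_s: 23.98
tcp_pos: [0.4025, 0.3077, 0.2403]
ee_rot: [-1.128, -1.325, 1.328]
wrist_force: [-0.2, -0.3, -1.2]
opening: 0.95
```

```bash
python3 - <<'E'
from h import *
p,d=arm.read_camera("top");cv2.imwrite("pics/top14.png",p)
for q in comps(mask(p,"green"),(130,130,400,260),40): print("g",q[0],q[1],ray("top",q[1],.08)[0].round(4))
h=cv2.cvtColor(p,cv2.COLOR_BGR2HSV)
print("cap",[ray("top",q[1],.12)[0].round(4) for q in comps(mask(p,"red"),(370,190,405,225))])
E
```

```text
g [349, 131, 31, 29, 613] [364.9, 144.8] [ 0.6737 -0.3427  0.08  ]
g [198, 205, 11, 11, 95] [202.9, 210.0] [0.5122 0.0625 0.08  ]
g [314, 237, 13, 13, 138] [319.9, 243.1] [ 0.43   -0.2259  0.08  ]
cap [array([ 0.5201, -0.3869,  0.12  ])]
```

View pics/top14.png

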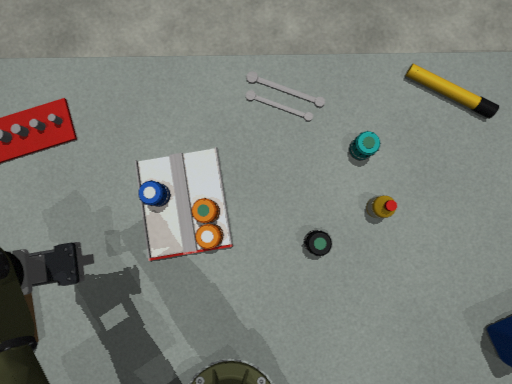

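The top view shows the old filter (white dot) at the stop at (209,236), the new one (green dot) close behind at (205,210), and the bystanders where they were. Handing in.

```bash
python3 -c "
from bench import arm
print(arm.hand_in());print(arm.read_state()['time_s'])"
```

```text
the job is handed in; nothing more can be done
None
the job is handed in; nothing more can be done
```

The old orange filter is against the red front stop, and the new one stands about 3 mm behind it in the same lane. Both are upright on the lane floor. I handed the job in at about 24 s, and no verdict was reported.

- **Slip on the first pull:** I gripped the old filter and dragged it forward, and it pivoted in the jaws until its top leaned well forward (about 32° once I had lifted it and measured). I lifted it, tilted the tool to bring it upright, and set it down under force feedback. I then pushed it low with shut fingers until it met the stop.
- **New filter:** only after that did I take the green-dot filter from the bench, carry it over, lower it until it touched the floor, and release it.
- **Last checks:** along the lane, the old filter's centre measured 0.450 m, against about 0.450 m expected when touching the stop. The new filter's centre was 65 mm behind it.
- **Bystanders:** the black filter was within 1 mm of its starting place. The blue filter was unmoved when measured just before I fetched the new one, and looked so in the last picture, as did the bottle. The turquoise one's mask centre shifted a few mm, which I put down to shading since nothing went near it.
- **Force:** the largest wrist force I read was about 10 N. Forces were read only at the end of each move call.

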